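Shut off a vacuum station and take its filter cup away

TASK

The open steel filter cup stands on one of the two stations of the vacuum manifold. Shut that station's stopcock, the one on the sloped front directly before the cup, by turning its lever fully home across the slope; then lift the cup off and set it down gently, upright, in the steel tray and let go. Leave the other stopcock and the cap on the other station as they are, and do not knock over or push about the jar in the tray or the dropper bottle.

Things in the scene. Friction and masses are not known exactly. Their poses are not given: they have to be found in the camera images.
- manifold: White vacuum manifold, fixed to the bench, yaw varies. Origin on the bench under the top front edge, mid-width; x away from the robot, y left, z up. Flat top 90 mm high, x = 0 to 120, 360 mm wide; before it a front slope from x = 0, z = 90 down to x = -100, z = 20 mm, its normal leaning 35 deg from vertical to -x. Two stopcocks on the slope, two stations on the top behind them.
- pipe_mid (a point): Middle of a 12 mm steel pipe that runs along manifold y above the slope (manifold x = -50, z = 175 mm) on uprights at y = -173 and 173 mm. It is in the way of a gripper pointing straight down at a shut lever: come from the robot's side, the tool tilted about 35 degrees, square to the slope.
- stopcock_left (a joint): Left stopcock. 0 rad = shut, lever across the slope to manifold +y (robot's left); 1.571 = open, lever pointing down the slope to the robot; stops at both. Hinge axis square to the slope through manifold x -50, y 60, z 55 mm; it shuts clockwise looking onto the slope. Starts open (1.1 to 1.56), friction about 0.12 N m (3 N at the lever), stays where left.
- stopcock_right (a joint): Right stopcock (manifold y = -60 mm), the same as the left one: 0 shut (lever to manifold +y), 1.571 open (lever down the slope); hinge axis square to the slope through manifold x = -50, y = -60, z = 55 mm.
- lever_left (a point): Middle of the left stopcock's steel lever, to grip it: 45 mm from the hinge axis, 30 mm out from the slope. The lever is a straight bar 12 mm wide, 14 mm thick (square to the slope), its end 62 mm from the axis, free gap to the slope under it 23 mm. The point turns with it: y along the lever outwards, z square to the slope outwards.
- lever_right (a point): The same point on the right stopcock's lever.
- seat_left (a point): Centre of the top of the left station, a steel disc 54 mm wide, 98 mm above the bench, 95 mm behind the left stopcock's axis in manifold x. Its axes are the manifold's.
- seat_right (a point): Centre of the top of the right station, the same, behind the right stopcock.
- cup_center (a point): Centre (half-way up) of the steel filter cup: open round cup, 70 mm high, 48 mm wide at the top and 46 mm at the bottom, about 0.16 kg, z along its axis. It just stands on its station, on the left or the right, free to lift.
- cap_center (a point): Centre of the flat steel blanking cap with a small knob (50 mm wide, 26 mm high) lying on the other station; it marks the station that is not in use.
- tray: Shallow steel tray fixed on the bench, 200 mm (its x) by 150 mm (its y), rim 12 mm high, walls and floor 3 mm thick. Origin: centre of the underside. The part at its x = -60 to 0 mm is free for the cup.
- jar: Small white lidded jar, 32 mm wide, 50 mm high, standing in the tray near tray x = 65, y = -40 mm. Origin: centre of its underside.
- dropper: White dropper bottle with a nozzle, 48 mm wide, 135 mm high, standing beyond the tray to the robot's right of the manifold. Origin: centre of its underside.
Not all that is in view belongs to the job. Leave any green or purple look-alike of the part that bears cup_center alone. Leave any purple look-alike of the part that bears cap_center alone.

How it is judged:
By the outcome, as a careful person would: the job done as asked, in the order asked, and still so for the second after the job is handed in, with the robot touching nothing.
It also fails if it takes over 61 s, if anything falls off the work surface, if the arm or the gripper's body presses on something with over 40 N, if the wrist force passes 120 N, or if a joint passes its speed limit or range.

ROBOT

A 6-joint arm with a two-finger parallel gripper is mounted at the origin on the work surface. World frame = base frame: x ahead of the robot, y to its left, z up, the work surface at z = 0. Lengths are in mm, angles in rad, forces in N, time in s.
With the tool pointing down it reaches from about 325 to 750 mm from the base axis. Payload 7.6 kg.
Tool frame: the origin (TCP) lies at the very end of the fingers, on their centre line; the grasp point (between the pads) lies 19 mm behind it; x points along the fingers, z is the direction in which the jaws open and shut, and the axes are right-handed (so a half turn about x gives the same grasp; the last joint's range is limited). The gripper opens to 85 mm and grips with 20 to 120 N. Pads are 22 mm wide; open, the fingers measure 114 mm over their backs; the gripper's body (76 mm by 85 mm) begins 54 mm behind the grasp point. The pads swing forward as they close: fully open they stand 13 mm farther back than shut.
Start: joints at [-1.372, 0.052, 1.401, -0, 1.689, -0.07], TCP at [139.451, -506.161, 231.323] pointing down, gripper open.
Joint ranges: [-2.9, 2.9], [-0.91, 2.17], [0.12, 2.37], [-1.06, 4.2], [0.26, 2.73], [-2.93, 2.93]. Speed limits (rad/s): [2.57, 2.57, 3.01, 3.14, 3.14, 3.14].

INTERFACE

Orientations are given as a rotation vector (axis times angle).
In Python, from bench import manip, cams gives the robot as it stands. The module is installed in compiled form; this text tells all that it offers.
- The arm moves only by the tool send_rows, never from a script. Its argument "steps" is a list of rows, each a list of 5 numbers: the opening, from 0 (shut) to 1 (fully open), then the shift along the tool's x, y, z in m, then the turn about the tool's x in degrees. A call has exactly 10 rows; each row shifts and turns the commanded pose from where the row before left it, along the tool's axes as they then stand; what a row does not reach is not made up. A row lasts 1/10 s, in which the tool goes at most 50 mm and 8.59 degrees, less where a joint would pass 70% of its speed; a pose out of reach is approached as far as the arm can. A call is refused whole if a number of a shift passes 0.05 or a number of a turn 8.59, either way. A call with a gripper value outside its range is refused whole. The fingers move at their own pace and stop on an object; the grip force is fixed at half the most. Time passes only in rows, so rows that do not move let the fingers close, or fill a call up. It gives the time, the measured TCP pose, the force and the opening at its end, in the units of the state.
- manip.sense(): the state, without advancing time (a new reading comes with each control period).
- cams.camera(name): name is "side" or "top"; returns the picture (400x640x3 uint8, blue, green, red); there is no depth.
- cams.camera_model(name): a dict with "fx", "fy", "cx", "cy" (pixels), "dist" ([k1, k2, p1, p2, k3] as OpenCV has them; the pictures are not rectified), "rvec" (rotation vector, rad) and "tvec" (3), from world to camera coordinates, as OpenCV has them. Camera axes: x right, y down, z forward; pixel columns grow to the right and rows downward; lengths in mm; the calibration is good to about 2 mm. A picture is of the moment at which its call begins. camera_model takes no time and is no camera call.
- manip.job_done(): hands the job in, once; it reports no verdict.
Trained networks look in the newest picture that a camera, given by its name, has taken for a name from the list of things; names that differ only in an ending like _2 or _b are one class to them, and where a whole thing is asked for, a point or a joint stands for the part that bears it (a point fixed in the world has none). Each returns a list of dicts, best first, with "confidence" (0 to 1); they miss things now and then, are a little off and sometimes report something else, mostly with a low value. They report only what shows in the picture. A call takes as long as a camera call. They do not tell look-alikes from the thing itself.
- cams.cut_out(target, camera): "mask" (400x640 bool, what is visible of it) and "box" ([left, top, width, height] in pixels, round what is visible of it).
- cams.spot_point(target, camera): "uv" ([column, row] in pixels: a listed point, or the origin of a listed thing).
The state is a dict: "t": time; "joint_pos": joint angles; "dq": joint speeds; "joint_torque": joint torques, N m; "tcp_pos": TCP position; "ee_rot": TCP orientation; "ft_force": force on the tool from outside, world axes, zero at the start; "torque": the same for the moment, N m; "width": finger opening in mm.
Only numpy, scipy, OpenCV 4.12 (cv2) and the standard library are available. Lean on these libraries where they do the work, as an engineer would, in place of code of your own. Each camera call takes 0.05 s, during which the arm holds its last target. There are 200 camera calls.

## Working session

There is one attempt and no reset: what is moved stays moved. The work goes in short steps, Python scripts to look and compute and a tool call to move; the robot and the scene stay as the last step left them, time stands still between calls to the robot, and variables do not carry over. Pictures are saved under pics/ and viewed, about 8 in all and at most 12, crops included, and the job is handed in when it is done.

Besides the shell and the picture viewer there is one more tool, called in YAML: its name, and indented under it one key for each argument. send_rows: Moves the arm, as the interface text tells. Its arguments: {"type":"object","properties":{"steps":{"type":"array","items":{"type":"array","items":{"type":"number"}}}},"required":["steps"]}

```bash
mkdir -p pics; python3 - <<'E'
from bench import manip,cams
import cv2,numpy as np
ims=[]
for c in("top","side"):
    im=cams.camera(c); cv2.imwrite(f"pics/{c}0.png",im)
    m=cams.camera_model(c); print(c,{k:np.round(v,3).tolist() for k,v in m.items()})
    for n in ["pipe_mid","lever_left","lever_right","seat_left","seat_right","cup_center","cap_center","tray","jar","dropper","manifold","stopcock_left","stopcock_right"]:
        print(n,[(np.round(d["uv"],1).tolist(),round(d["confidence"],2)) for d in cams.spot_point(n,c)[:4]])
print(manip.sense())
E
```

```text
top {'fx': 424.371, 'fy': 424.371, 'cx': 320.09, 'cy': 198.283, 'dist': [-0.1, 0.0, 0.0, 0.0, 0.0], 'rvec': [2.101, -2.126, 0.173], 'tvec': [-13.25, 664.351, 998.763]}
pipe_mid [([289.3, 226.0], 0.88)]
lever_left [([275.1, 260.1], 0.68)]
lever_right [([323.5, 250.4], 0.51)]
seat_left [([264.4, 197.7], 0.81)]
seat_right [([312.4, 188.5], 0.73), ([272.8, 263.6], 0.53)]
cup_center [([192.1, 200.4], 0.8), ([188.6, 240.3], 0.57), ([259.2, 193.3], 0.56), ([321.9, 249.7], 0.54)]
cap_center [([308.9, 186.5], 0.74), ([342.9, 136.2], 0.71), ([435.9, 278.2], 0.59), ([260.3, 195.6], 0.5)]
tray [([437.8, 277.8], 0.81), ([319.2, 249.8], 0.35)]
jar [([451.6, 254.6], 0.59)]
dropper [([401.4, 173.5], 0.86)]
manifold [([293.0, 217.0], 0.7)]Traceback (most recent call last):
  File "<stdin>", line 8, in <module>
ValueError: it knows: cap_center, cup_center, dropper, jar, lever_left, lever_right, manifold, pipe_mid, seat_left, seat_right, tray
```

View pics/top0.png

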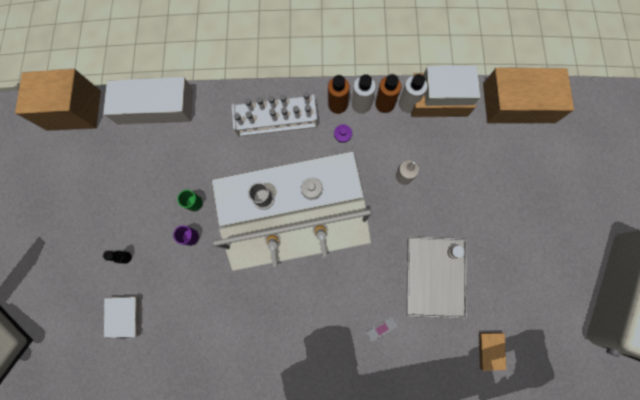

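The top view shows the steel cup on the left station at (261,195) and the cap at (311,188). The levers are at (274,252) and (322,243), the tray is around (436,277) with the jar at (457,251), and the dropper is at (409,170). The green and purple look-alikes lie outside the manifold. Next I'll look from the side and fit the poses.

```bash
python3 - <<'E'
from bench import manip,cams
import cv2,numpy as np
for c in("side",):
    im=cams.camera(c); cv2.imwrite(f"pics/{c}0.png",im)
    m=cams.camera_model(c); print(c,{k:np.round(v,3).tolist() for k,v in m.items()})
    for n in ["pipe_mid","lever_left","lever_right","seat_left","seat_right","cup_center","cap_center","tray","jar","dropper","manifold"]:
        print(n,[(np.round(d["uv"],1).tolist(),round(d["confidence"],2)) for d in cams.spot_point(n,c)[:4]])
print(manip.sense())
E
```

```text
side {'fx': 413.135, 'fy': 413.135, 'cx': 321.214, 'cy': 191.759, 'dist': [0.027, 0.0, 0.0, 0.0, 0.0], 'rvec': [2.243, -0.215, 0.102], 'tvec': [-633.458, 169.314, 1087.308]}
pipe_mid [([297.1, 168.0], 0.83)]
lever_left [([270.1, 194.5], 0.47)]
lever_right [([281.1, 221.3], 0.57), ([268.1, 194.0], 0.31)]
seat_left [([317.0, 171.9], 0.85), ([268.3, 330.1], 0.39)]
seat_right [([332.9, 195.4], 0.9)]
cup_center [([319.4, 163.3], 0.76), ([311.7, 153.3], 0.72), ([285.7, 153.9], 0.63)]
cap_center [([333.7, 191.4], 0.8), ([401.1, 230.7], 0.7)]
tray [([270.5, 329.6], 0.6)]
jar [([297.5, 344.2], 0.62)]
dropper [([373.3, 283.6], 0.81)]
manifold [([311.2, 213.8], 0.81)]
{'t': 1.2, 'joint_pos': array([-1.37230405e+00,  5.22119942e-02,  1.40071041e+00, -2.55376645e-05,
        1.68861469e+00, -7.02871456e-02]), 'dq': array([-0.00100125, -0.00071746,  0.00127628,  0.0007114 ,  0.00138297,
        0.001935  ]), 'joint_torque': array([-1.21364365e-04, -3.81537294e+01, -3.60312653e+01, -1.22558008e-04,
        2.17376733e-04,  1.49049720e-05]), 'tcp_pos': array([ 139.44044858, -506.15607285,  231.31179435]), 'ee_rot': array([ 1.00890367,  1.32440961, -1.00899647]), 'ft_force': array([1.33441335, 0.69664954, 0.0640502 ]), 'torque': array([ 0.04412663, -0.00730122, -0.00036861]), 'width': 85.38874260092228}
```

View pics/side0.png

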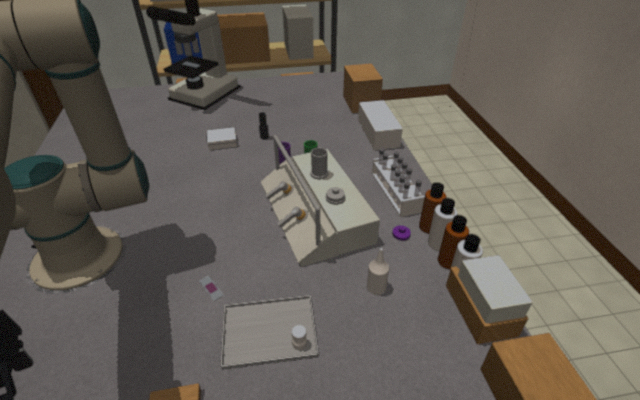

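```bash
cat > h.py <<'E'
import cv2,numpy as np
from bench import manip,cams
from scipy.optimize import least_squares
from scipy.spatial.transform import Rotation as Rn
def proj(c,P):
    m=cams.camera_model(c);K=np.array([[m["fx"],0,m["cx"]],[0,m["fy"],m["cy"]],[0,0,1]])
    return cv2.projectPoints(np.float64(P).reshape(-1,1,3),np.float64(m["rvec"]),np.float64(m["tvec"]),K,np.float64(m["dist"]))[0][:,0]
def ray(c,uv,z):
    m=cams.camera_model(c);K=np.array([[m["fx"],0,m["cx"]],[0,m["fy"],m["cy"]],[0,0,1]])
    n=cv2.undistortPoints(np.float64(uv).reshape(-1,1,2),K,np.float64(m["dist"]))[:,0]
    R=cv2.Rodrigues(np.float64(m["rvec"]))[0];o=-R.T@np.float64(m["tvec"])
    d=np.c_[n,np.ones(len(n))]@R
    return o+d*((z-o[2])/d[:,2])[:,None]
def M(p,P):
    c,s=np.cos(p[2]),np.sin(p[2]);P=np.atleast_2d(P)
    return P@np.array([[c,s,0],[-s,c,0],[0,0,1.]])+[p[0],p[1],0]
def lev(th,y0=60,r=45):
    a=np.deg2rad(35);d=np.array([-np.sin(th)*np.cos(a),np.cos(th),-np.sin(th)*np.sin(a)])
    return np.array([-50,y0,55])+30*np.array([-np.sin(a),0,np.cos(a)])+r*d
E
cat > fit.py <<'E'
from h import *
obs={"top":{"pipe":(289.3,226),"sl":(264.4,197.7),"sr":(312.4,188.5),"cup":(259.2,193.3),"cap":(308.9,186.5)},
"side":{"pipe":(297.1,168),"sl":(317,171.9),"sr":(332.9,195.4),"cup":(319.4,163.3),"cap":(333.7,191.4)}}
pts={"pipe":(-50,0,175),"sl":(45,60,98),"sr":(45,-60,98),"cup":(45,60,133),"cap":(45,-60,111)}
lo={"top":[(275.1,260.1),(323.5,250.4)],"side":[(270.1,194.5),(281.1,221.3)]}
def f(q):
    r=[]
    for c in obs:
        k=list(obs[c]); r.append(proj(c,M(q,[pts[i] for i in k]))-[obs[c][i] for i in k])
        r.append(proj(c,M(q,[lev(q[3]),lev(q[4],-60)]))-lo[c])
    return np.vstack(r).ravel()
s=least_squares(f,[600,50,0.1,1.4,1.4],loss="soft_l1")
print("q",np.round(s.x,3)); print(np.round(s.fun.reshape(-1,2),1).tolist())
# tray & jar from masks
for c in("top","side"):
    im=cams.camera(c)
    for n,z in(("tray",12),("jar",50)):
        d=cams.cut_out(n,c)[0];m=d["mask"].astype(np.uint8);co=max(cv2.findContours(m,0,2)[0],key=cv2.contourArea)[:,0]
        w=ray(c,co,z)[:,:2].astype(np.float32);r=cv2.minAreaRect(w);print(c,n,round(d["confidence"],2),np.round(r[0],1),np.round(r[1],1),round(r[2],1))
    print(c,ray(c,{"top":[(437.8,277.8)],"side":[(270.5,329.6)]}[c],0),ray(c,{"top":[(451.6,254.6)],"side":[(297.5,344.2)]}[c],3),ray(c,{"top":[(401.4,173.5)],"side":[(373.3,283.6)]}[c],0))
    q=s.x;im=cv2.resize(im,None,fx=3,fy=3);
    L=[(-100,-180,20),(0,-180,90),(120,-180,90),(120,180,90),(0,180,90),(-100,180,20),(-100,-180,20)]
    cv2.polylines(im,[np.int32(proj(c,M(q,L))*3+1)],0,(0,0,255),1)
    for l in([(-50,-173,175),(-50,173,175)],[lev(q[3],60,0),lev(q[3],60,62)],[lev(q[4],-60,0),lev(q[4],-60,62)]):
        cv2.polylines(im,[np.int32(proj(c,M(q,l))*3+1)],0,(255,0,0),1)
    for z in(98,168):
        a=np.linspace(0,6.28,40);rr=23 if z==98 else 24
        cv2.polylines(im,[np.int32(proj(c,M(q,np.c_[45+rr*np.cos(a),60+rr*np.sin(a),0*a+z]))*3+1)],0,(0,255,0),1)
    cv2.imwrite(f"pics/ov_{c}.png",im[390:840,580:1180] if c=="top" else im[360:810,720:1170])
a=cv2.imread("pics/ov_top.png");b=cv2.imread("pics/ov_side.png");cv2.imwrite("pics/ov.png",cv2.resize(np.hstack([a,b]),None,fx=.76,fy=.76))
st=manip.sense();print(Rn.from_rotvec(st["ee_rot"]).as_matrix().round(3))
E
python3 fit.py
```

```text
q [6.26914e+02 5.19330e+01 1.70000e-01 1.59100e+00 7.90400e+00]
[[0.6, 1.8], [-2.3, -0.1], [-1.7, 0.1], [0.5, 1.5], [1.6, 1.0], [-0.5, -0.9], [-0.5, -0.0], [-4.1, 0.1], [1.9, -0.4], [1.3, 0.5], [-0.6, -1.6], [0.6, 0.8], [0.8, 0.3], [1.8, 0.3]]
top tray 0.82 [ 467.  -313.8] [156.  203.3] 85.8
top jar 0.59 [ 526.2 -354.2] [40.6 29.7] 88.9
top [[ 463.6512847  -320.20478815    0.        ]] [[ 522.19244171 -358.57015161    3.        ]] [[ 740.11492911 -238.00433845    0.        ]]
side tray 0.68 [ 466.5 -317.1] [157.9 202. ] 87.0
side jar 0.77 [ 526.9 -371.8] [54.4 29. ] 80.7
side [[ 470.55188391 -311.57670638    0.        ]] [[ 524.02786049 -359.62571779    3.        ]] [[ 730.5588623 -232.8268072    0.       ]]
[[-0.     0.964  0.266]
 [-0.     0.266 -0.964]
 [-1.    -0.     0.   ]]
```

View pics/ov.png

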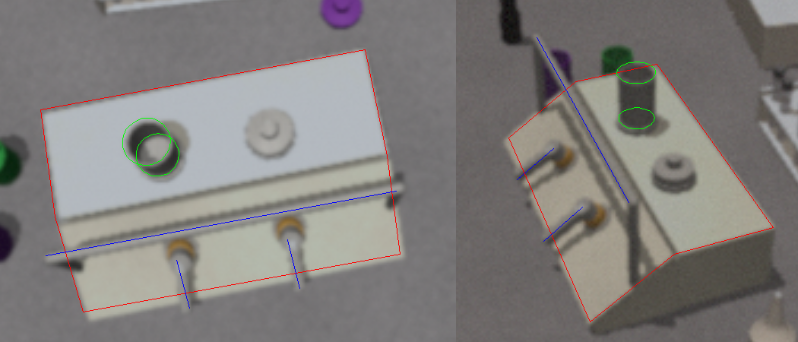

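```bash
cat >> h.py <<'E'
Q=np.array([626.9,51.9,0.170])
def plan(targets,turns,ns,man=True):
    """targets: manifold-frame (x,y,z) (or world) tool centre waypoints; prints rows in tool axes"""
    st=manip.sense();p=np.array(st["tcp_pos"]);R=Rn.from_rotvec(st["ee_rot"]);k=0
    for t,tu,n in zip(targets,turns,ns):
        w=M(Q,t)[0] if man else np.array(t,float); d=(w-p)/n
        for i in range(n):
            s=R.apply(d,inverse=True)/1000;k+=1
            print(k,[*np.round(s,4).tolist(),round(tu/n,2)]); R=R*Rn.from_rotvec([np.deg2rad(tu/n),0,0])
        p=w
    print("end world",p.round(1))
def state():
    st=manip.sense();p=np.array(st["tcp_pos"]);c,s=np.cos(Q[2]),np.sin(Q[2]);d=p-[Q[0],Q[1],0]
    z=Rn.from_rotvec(st["ee_rot"]).as_matrix()
    print("t",st["t"],"tcp",p.round(1),"man",np.round([c*d[0]+s*d[1],-s*d[0]+c*d[1],p[2]],1),"F",np.round(st["ft_force"],1),"w",round(st["width"],1),"zdir",round(np.degrees(np.arctan2(z[1,2],z[0,2])),2),"xax",z[:,0].round(3))
E
python3 -c "
from h import *
plan([(-150,31,231)],[-84.4],[18])"
```

```text
1 [0.0, 0.0262, -0.0252, -4.69]
2 [0.0, 0.0282, -0.023, -4.69]
3 [0.0, 0.03, -0.0206, -4.69]
4 [0.0, 0.0316, -0.0181, -4.69]
5 [0.0, 0.0329, -0.0155, -4.69]
6 [0.0, 0.0341, -0.0127, -4.69]
7 [0.0, 0.035, -0.0099, -4.69]
8 [0.0, 0.0357, -0.007, -4.69]
9 [0.0, 0.0362, -0.0041, -4.69]
10 [0.0, 0.0364, -0.0011, -4.69]
11 [0.0, 0.0363, 0.0019, -4.69]
12 [0.0, 0.0361, 0.0049, -4.69]
13 [0.0, 0.0355, 0.0078, -4.69]
14 [0.0, 0.0348, 0.0107, -4.69]
15 [0.0, 0.0338, 0.0135, -4.69]
16 [0.0, 0.0326, 0.0162, -4.69]
17 [0.0, 0.0312, 0.0188, -4.69]
18 [0.0, 0.0295, 0.0213, -4.69]
end world [473.8  57.1 231. ]
```

send_rows:
  steps:
    - [0.7,0,0.0262,-0.0252,-4.69]
    - [0.7,0,0.0282,-0.023,-4.69]
    - [0.7,0,0.03,-0.0206,-4.69]
    - [0.7,0,0.0316,-0.0181,-4.69]
    - [0.7,0,0.0329,-0.0155,-4.69]
    - [0.7,0,0.0341,-0.0127,-4.69]
    - [0.7,0,0.035,-0.0099,-4.69]
    - [0.7,0,0.0357,-0.007,-4.69]
    - [0.7,0,0.0362,-0.0041,-4.69]
    - [0.7,0,0.0364,-0.0011,-4.69]

```text
t: 2.5
tcp_pos: [325.6, -191.9, 231.5]
ee_rot: [0.376, 1.537, -0.377]
ft_force: [0.0, 0.1, 0.6]
width: 60.1
```

send_rows:
  steps:
    - [0.7,0,0.0363,0.0019,-4.69]
    - [0.7,0,0.0361,0.0049,-4.69]
    - [0.7,0,0.0355,0.0078,-4.69]
    - [0.7,0,0.0348,0.0107,-4.69]
    - [0.7,0,0.0338,0.0135,-4.69]
    - [0.7,0,0.0326,0.0162,-4.69]
    - [0.7,0,0.0312,0.0188,-4.69]
    - [0.7,0,0.0295,0.0213,-4.69]
    - [0.7,0,0,0,0]
    - [0.7,0,0,0,0]

```text
t: 3.5
tcp_pos: [473.7, 57.5, 231.0]
ee_rot: [-0.136, 1.567, 0.135]
ft_force: [-0.1, -0.3, 0.1]
width: 59.8
```

```bash
python3 - <<'E'
from h import *
state()
for c in("top","side"):
    im=cams.camera(c);im=cv2.resize(im,None,fx=3,fy=3)
    cv2.imwrite(f"pics/a_{c}.png",im[450:900,630:1100] if c=="top" else im[330:780,600:1070])
a=cv2.imread("pics/a_top.png");b=cv2.imread("pics/a_side.png");cv2.imwrite("pics/a.png",cv2.resize(np.hstack([a,b]),None,fx=.84,fy=.84))
plan([(-150,31,60),(-150,31,28)],[0,0],[5,5])
E
```

```text
t 3.5 tcp [473.7  57.5 231. ] man [-150.    31.5  231. ] F [-0.1 -0.3  0.1] w 59.8 zdir 9.87 xax [-0.001 -0.    -1.   ]
1 [0.0343, 0.0001, 0.0001, 0.0]
2 [0.0343, 0.0001, 0.0001, 0.0]
3 [0.0343, 0.0001, 0.0001, 0.0]
4 [0.0343, 0.0001, 0.0001, 0.0]
5 [0.0343, 0.0001, 0.0001, 0.0]
6 [0.0064, 0.0, 0.0, 0.0]
7 [0.0064, 0.0, 0.0, 0.0]
8 [0.0064, 0.0, 0.0, 0.0]
9 [0.0064, 0.0, 0.0, 0.0]
10 [0.0064, 0.0, 0.0, 0.0]
end world [473.8  57.1  28. ]
```

View pics/a.png

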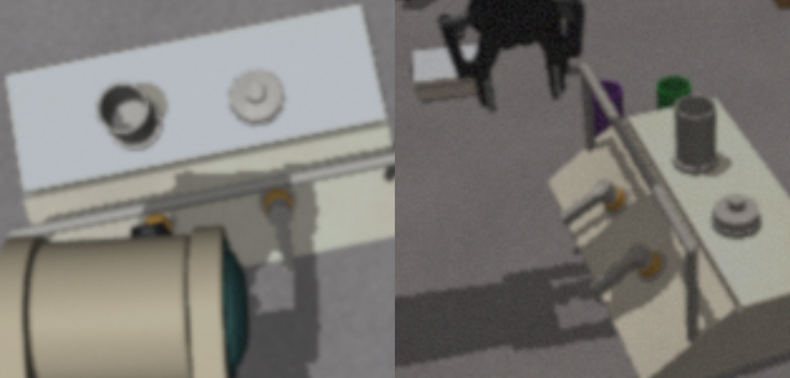

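The view shows the open gripper in front of the manifold, with both levers pointing down the slope. The cup and cap are untouched. I'm descending to the right of the left lever.

send_rows:
  steps:
    - [0.7,0.0343,0,0,0]
    - [0.7,0.0343,0,0,0]
    - [0.7,0.0343,0,0,0]
    - [0.7,0.0343,0,0,0]
    - [0.7,0.0343,0,0,0]
    - [0.7,0.0064,0,0,0]
    - [0.7,0.0064,0,0,0]
    - [0.7,0.0064,0,0,0]
    - [0.7,0.0064,0,0,0]
    - [0.7,0.0064,0,0,0]

```text
t: 4.6
tcp_pos: [474.5, 57.1, 28.4]
ee_rot: [-0.135, 1.565, 0.134]
ft_force: [0.1, 0.2, -0.8]
width: 59.8
```

```bash
python3 - <<'E'
from h import *
state()
im=cams.camera("side");im=cv2.resize(im,None,fx=4,fy=4,interpolation=cv2.INTER_CUBIC)
cv2.imwrite(f"pics/b.png",im[440:1040,840:1440])
E
```

```text
t 4.6 tcp [474.5  57.1  28.4] man [-149.3   30.9   28.4] F [ 0.1  0.2 -0.8] w 59.8 zdir 9.81 xax [ 0.002 -0.    -1.   ]
```

View pics/b.png

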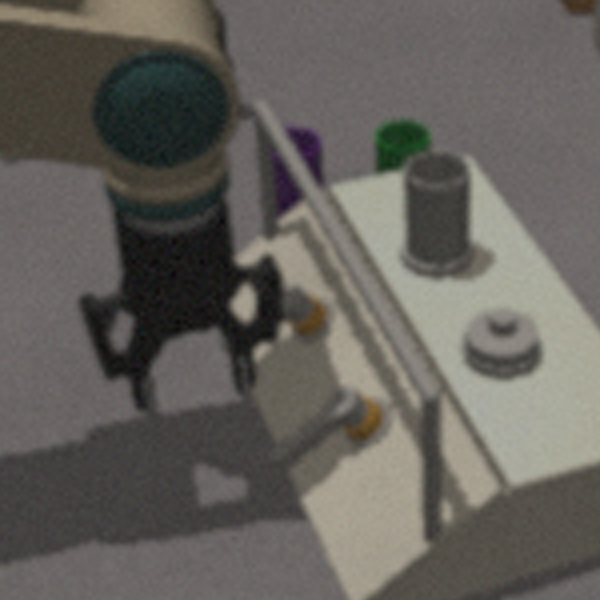

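```bash
cat >> h.py <<'E'
def arc(deg):
    th=np.deg2rad(deg);r=55-10*deg/90;s=-r*np.sin(th)-6*np.cos(th)
    return (-67.2+.819*s-4*np.cos(th)-44.5, 60+r*np.cos(th)-6*np.sin(th)-11, 79.6+.574*s-27)
E
python3 - <<'E'
from h import *
for d in(90,60,30,0):print(d,np.round(arc(d),1))
A=[88,80,73,66,59,52,45,38,31,24,18,12,7,3]
plan([arc(a) for a in A],[0]*20,[2]+[1]*13)
E
```

```text
90 [-148.6   43.    26.8]
60 [-150.4   68.    26.9]
30 [-140.6   90.7   34.8]
0 [-120.6  104.    49.2]
1 [0.0002, 0.0068, 0.0006, 0.0]
2 [0.0002, 0.0068, 0.0006, 0.0]
3 [0.0006, 0.0065, -0.0014, 0.0]
4 [0.0001, 0.0059, -0.0006, 0.0]
5 [-0.0003, 0.0059, 0.0, 0.0]
6 [-0.0008, 0.0059, 0.0007, 0.0]
7 [-0.0012, 0.0058, 0.0014, 0.0]
8 [-0.0017, 0.0055, 0.002, 0.0]
9 [-0.0021, 0.0052, 0.0026, 0.0]
10 [-0.0025, 0.0048, 0.0032, 0.0]
11 [-0.0028, 0.0043, 0.0038, 0.0]
12 [-0.0027, 0.0032, 0.0037, 0.0]
13 [-0.0029, 0.0027, 0.004, 0.0]
14 [-0.0026, 0.0018, 0.0036, 0.0]
15 [-0.0021, 0.0012, 0.003, 0.0]
end world [488.3 132.9  47.5]
```

send_rows:
  steps:
    - [0.7,0.0005,0.0068,0.0006,0]
    - [0.7,0.0005,0.0068,0.0006,0]
    - [0.7,0,0.0033,-0.0007,0]
    - [0.7,0,0.0033,-0.0007,0]
    - [0.7,0,0.003,-0.0003,0]
    - [0.7,0,0.003,-0.0003,0]
    - [0.7,0,0.003,0,0]
    - [0.7,0,0.003,0,0]
    - [0.7,-0.0003,0.003,0.0003,0]
    - [0.7,-0.0003,0.003,0.0003,0]

```text
t: 5.65
tcp_pos: [467.0, 94.9, 27.3]
ee_rot: [-0.135, 1.567, 0.134]
ft_force: [0.9, -3.5, 1.0]
width: 59.7
```

```bash
python3 - <<'E'
from h import *
state()
A=[52,45,38,31,24,18,12,7,3]
plan([arc(a) for a in A],[0]*20,[1]*9)
E
```

```text
t 5.65 tcp [467.   94.9  27.3] man [-150.3   69.4   27.3] F [ 0.9 -3.5  1. ] w 59.7 zdir 9.81 xax [-0. -0. -1.]
1 [-0.0009, 0.0052, 0.0014, 0.0]
2 [-0.0017, 0.0055, 0.002, 0.0]
3 [-0.0021, 0.0052, 0.0026, 0.0]
4 [-0.0025, 0.0048, 0.0032, 0.0]
5 [-0.0028, 0.0043, 0.0038, 0.0]
6 [-0.0027, 0.0032, 0.0037, 0.0]
7 [-0.0029, 0.0027, 0.004, 0.0]
8 [-0.0026, 0.0018, 0.0036, 0.0]
9 [-0.0021, 0.0012, 0.003, 0.0]
end world [488.3 132.9  47.5]
```

The reaction is -3.5 N in y, so the finger is pushing the lever as planned. I'll continue along the arc.

send_rows:
  steps:
    - [0.7,-0.0009,0.0052,0.0014,0]
    - [0.7,-0.0017,0.0055,0.002,0]
    - [0.7,-0.0021,0.0052,0.0026,0]
    - [0.7,-0.0012,0.0024,0.0016,0]
    - [0.7,-0.0013,0.0024,0.0016,0]
    - [0.7,-0.0014,0.0022,0.0019,0]
    - [0.7,-0.0014,0.0021,0.0019,0]
    - [0.7,-0.0027,0.0032,0.0037,0]
    - [0.7,0,0,0,0]
    - [0.7,0,0,0,0]

```text
t: 6.65
tcp_pos: [479.0, 125.8, 40.3]
ee_rot: [-0.134, 1.566, 0.135]
ft_force: [-1.7, -0.5, 0.7]
width: 59.9
```

```bash
python3 - <<'E'
from h import *
state()
im=cams.camera("side");im=cv2.resize(im,None,fx=4,fy=4,interpolation=cv2.INTER_CUBIC)
cv2.imwrite(f"pics/c.png",im[540:940,900:1400])
A=[12,7,3,0]
plan([arc(a) for a in A],[0]*20,[1]*9)
E
```

```text
t 6.65 tcp [479.  125.8  40.3] man [-133.3   97.9   40.3] F [-1.7 -0.5  0.7] w 59.9 zdir 9.85 xax [ 0.001  0.001 -1.   ]
1 [-0.0026, 0.0024, 0.0038, 0.0]
2 [-0.0026, 0.0018, 0.0036, 0.0]
3 [-0.0021, 0.0012, 0.003, 0.0]
4 [-0.0016, 0.0007, 0.0023, 0.0]
end world [490.4 134.   49.2]
```

View pics/c.png

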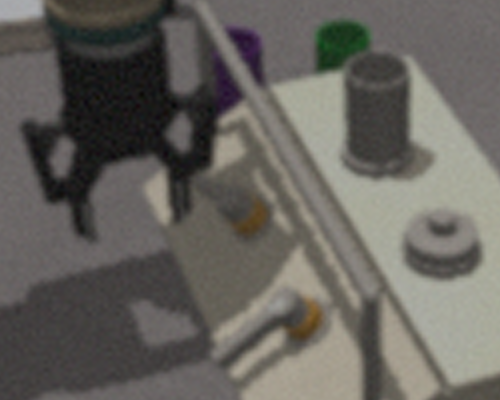

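The left lever has swung most of the way across, from hub (245,205) toward the finger at (195,185), and the pipe is clear. I'm continuing in small steps while watching the force.

send_rows:
  steps:
    - [0.7,-0.0013,0.0012,0.0019,0]
    - [0.7,-0.0013,0.0012,0.0019,0]
    - [0.7,-0.0013,0.0009,0.0018,0]
    - [0.7,-0.0013,0.0009,0.0018,0]
    - [0.7,-0.0011,0.0006,0.0015,0]
    - [0.7,-0.001,0.0006,0.0015,0]
    - [0.7,-0.0008,0.0003,0.001,0]
    - [0.7,0,0,0,0]
    - [0.7,0,0,0,0]
    - [0.7,0,0,0,0]

```text
t: 7.7
tcp_pos: [489.1, 133.1, 48.3]
ee_rot: [-0.135, 1.566, 0.135]
ft_force: [-1.5, -0.7, 0.5]
width: 59.9
```

send_rows:
  steps:
    - [0.7,0,0,0.001,0]
    - [0.7,0,0,0.001,0]
    - [0.7,0,0,0,0]
    - [0.7,0,0,0,0]
    - [0.7,0,0,0,0]
    - [0.7,0,0,0,0]
    - [0.7,0,0,0,0]
    - [0.7,0,0,0,0]
    - [0.7,0,0,0,0]
    - [0.7,0,0,0,0]

```text
t: 8.7
tcp_pos: [490.8, 133.5, 48.7]
ee_rot: [-0.134, 1.567, 0.135]
ft_force: [-6.3, -1.1, 6.5]
width: 59.7
```

```bash
python3 -c "
from h import *
state()"
```

```text
t 8.7 tcp [490.8 133.5  48.7] man [-120.4  103.5   48.7] F [-6.3 -1.1  6.5] w 59.7 zdir 9.83 xax [-0.  0. -1.]
```

send_rows:
  steps:
    - [0.7,0,0,0.001,0]
    - [0.7,0,0,0,0]
    - [0.7,0,0,0,0]
    - [0.7,0,0,0,0]
    - [0.7,0,0,0,0]
    - [0.7,0,0,0,0]
    - [0.7,0,0,0,0]
    - [0.7,0,0,0,0]
    - [0.7,0,0,0,0]
    - [0.7,0,0,0,0]

```text
t: 9.7
tcp_pos: [491.3, 133.7, 48.8]
ee_rot: [-0.135, 1.568, 0.135]
ft_force: [-10.2, -1.7, 8.4]
width: 59.6
```

```bash
python3 - <<'E'
from h import *
state()
im=cams.camera("side");im=cv2.resize(im,None,fx=5,fy=5,interpolation=cv2.INTER_CUBIC)
cv2.imwrite(f"pics/d.png",im[800:1150,1150:1600])
E
```

```text
t 9.7 tcp [491.3 133.7  48.8] man [-119.8  103.6   48.8] F [-10.2  -1.7   8.4] w 59.6 zdir 9.84 xax [-0.002  0.    -1.   ]
```

View pics/d.png

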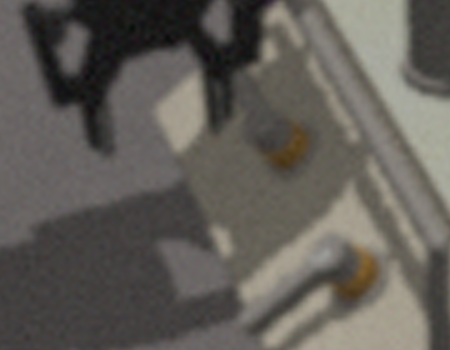

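The finger back sits at the predicted home position and the force climbs steadily. I'll back off and check the lever unobstructed.

send_rows:
  steps:
    - [0.7,0,0,-0.01,0]
    - [0.7,0,0,-0.03,0]
    - [0.7,0,0,-0.01,0]
    - [0.7,-0.035,0,0,0]
    - [0.7,-0.04,0,0,0]
    - [0.7,-0.04,0,0,0]
    - [0.7,-0.04,0,0,0]
    - [0.7,-0.03,0,0,0]
    - [0.7,0,0,-0.02,0]
    - [0.7,0,0,0,0]

```text
t: 10.75
tcp_pos: [422.7, 121.6, 234.5]
ee_rot: [-0.134, 1.563, 0.135]
ft_force: [0.4, -0.4, -0.6]
width: 59.7
```

```bash
python3 - <<'E'
from h import *
state()
o=[]
for c,(x,y) in(("top",(215,180)),("side",(240,145))):
    im=cams.camera(c);print([(np.round(d["uv"],1),round(d["confidence"],2)) for d in cams.spot_point("lever_left",c)])
    for th in(0,.1,.2,.3):print(th,proj(c,M(Q,lev(th))).round(1))
    im=cv2.resize(im,None,fx=5,fy=5,interpolation=cv2.INTER_CUBIC)
    o.append(im[y*5:y*5+500,x*5:x*5+400] if c=="side" else im[y*5:y*5+500,x*5:x*5+400])
    cv2.polylines(o[-1],[np.int32((proj(c,M(Q,[lev(0,60,20),lev(0,60,62)]))-[x,y])*5+2)],0,(0,0,255),1)
cv2.imwrite("pics/e.png",np.hstack(o))
E
```

```text
t 10.75 tcp [422.7 121.6 234.5] man [-189.5  103.3  234.5] F [ 0.4 -0.4 -0.6] w 59.7 zdir 9.84 xax [ 0.003  0.001 -1.   ]
[(array([255.2, 250.1]), 0.53)]
0 [[252.2 247.1]]
0.1 [[252.7 248.6]]
0.2 [[253.4 250.1]]
0.3 [[254.3 251.5]]
[(array([274.4, 175.2]), 0.55)]
0 [[278.2 176.1]]
0.1 [[277.1 177.1]]
0.2 [[276.  178.2]]
0.3 [[275.  179.3]]
```

View pics/e.png

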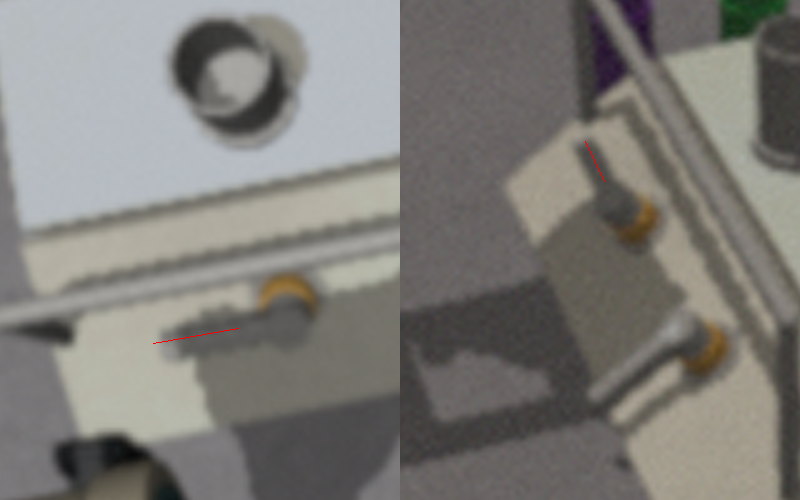

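The lever is close to home, but it may be a few hundredths of a rad short. The upward reaction suggests the finger's slanted knuckle was bearing on the lever's edge. I'll push again with the finger about 8 mm higher, so its straight part does the work.

```bash
python3 -c "
from h import *
plan([(-148,102,120),(-148,102,57),(-127,104,57)],[0]*3,[4,3,3])"
```

```text
1 [0.0281, -0.0003, 0.0103, 0.0]
2 [0.0281, -0.0003, 0.0103, 0.0]
3 [0.0281, -0.0003, 0.0103, 0.0]
4 [0.0281, -0.0003, 0.0103, 0.0]
5 [0.021, 0.0, 0.0, 0.0]
6 [0.021, 0.0, 0.0, 0.0]
7 [0.021, 0.0, 0.0, 0.0]
8 [-0.0, 0.0007, 0.007, 0.0]
9 [-0.0, 0.0007, 0.007, 0.0]
10 [-0.0, 0.0007, 0.007, 0.0]
end world [484.1 132.9  57. ]
```

send_rows:
  steps:
    - [0.7,0.0283,0,0.0103,0]
    - [0.7,0.0283,0,0.0103,0]
    - [0.7,0.0283,0,0.0103,0]
    - [0.7,0.0283,0,0.0103,0]
    - [0.7,0.021,0,0,0]
    - [0.7,0.021,0,0,0]
    - [0.7,0.021,0,0,0]
    - [0.7,0,0,0.007,0]
    - [0.7,0,0,0.007,0]
    - [0.7,0,0,0.005,0]

```text
t: 11.95
tcp_pos: [484.0, 132.1, 58.2]
ee_rot: [-0.134, 1.564, 0.135]
ft_force: [-0.0, 0.4, 0.2]
width: 59.8
```

send_rows:
  steps:
    - [0.7,0,0,0.002,0]
    - [0.7,0,0,0.002,0]
    - [0.7,0,0,0.002,0]
    - [0.7,0,0,0.001,0]
    - [0.7,0,0,0,0]
    - [0.7,0,0,0,0]
    - [0.7,0,0,0,0]
    - [0.7,0,0,0,0]
    - [0.7,0,0,0,0]
    - [0.7,0,0,0,0]

```text
t: 12.95
tcp_pos: [489.2, 133.0, 57.0]
ee_rot: [-0.135, 1.567, 0.135]
ft_force: [-0.1, -0.5, -0.5]
width: 59.8
```

```bash
python3 -c "
from h import *
state()"
```

```text
t 12.95 tcp [489.2 133.   57. ] man [-122.   103.2   57. ] F [-0.1 -0.5 -0.5] w 59.8 zdir 9.82 xax [-0. -0. -1.]
```

send_rows:
  steps:
    - [0.7,0,0,0.001,0]
    - [0.7,0,0,0.001,0]
    - [0.7,0,0,0.001,0]
    - [0.7,0,0,0,0]
    - [0.7,0,0,0,0]
    - [0.7,0,0,0,0]
    - [0.7,0,0,0,0]
    - [0.7,0,0,0,0]
    - [0.7,0,0,0,0]
    - [0.7,0,0,0,0]

```text
t: 13.95
tcp_pos: [491.3, 133.4, 56.9]
ee_rot: [-0.135, 1.569, 0.135]
ft_force: [-5.6, -0.8, 3.8]
width: 59.9
```

send_rows:
  steps:
    - [0.7,0,0,0.001,0]
    - [0.7,0,0,0.001,0]
    - [0.7,0,0,0,0]
    - [0.7,0,0,0,0]
    - [0.7,0,0,0,0]
    - [0.7,0,0,0,0]
    - [0.7,0,0,0,0]
    - [0.7,0,0,0,0]
    - [0.7,0,0,0,0]
    - [0.7,0,0,0,0]

```text
t: 14.95
tcp_pos: [491.8, 133.6, 56.8]
ee_rot: [-0.135, 1.573, 0.135]
ft_force: [-16.2, -2.7, 10.2]
width: 59.9
```

```bash
python3 -c "
from h import *
state()"
```

```text
t 14.95 tcp [491.8 133.6  56.8] man [-119.4  103.4   56.8] F [-16.2  -2.7  10.2] w 59.9 zdir 9.84 xax [-0.006 -0.001 -1.   ]
```

send_rows:
  steps:
    - [0.7,0,0,-0.01,0]
    - [0.7,0,0,-0.03,0]
    - [0.7,0,0,-0.01,0]
    - [0.7,-0.035,0,0,0]
    - [0.7,-0.04,0,0,0]
    - [0.7,-0.04,0,0,0]
    - [0.7,-0.04,0,0,0]
    - [0.7,-0.025,0,0,0]
    - [0.7,0,0,-0.03,0]
    - [0.7,0,0,0,0]

```text
t: 15.95
tcp_pos: [414.4, 120.1, 238.1]
ee_rot: [-0.135, 1.564, 0.135]
ft_force: [1.4, -1.0, -0.5]
width: 59.6
```

```bash
python3 - <<'E'
from h import *
state()
old=cv2.imread("pics/e.png"); o=[]
for i,(c,(x,y)) in enumerate((("top",(215,180)),("side",(240,145)))):
    im=cams.camera(c); cv2.imwrite(f"pics/f_{c}.png",im)
    print([(np.round(d["uv"],1),round(d["confidence"],2)) for d in cams.spot_point("lever_left",c)])
    im=cv2.resize(im,None,fx=5,fy=5,interpolation=cv2.INTER_CUBIC)
    o.append(im[y*5:y*5+500,x*5:x*5+400].copy())
    # unit checks: hinge line at theta, anchored at visible hub; draw offset lines beside the lever for 0 (red) and .1 (blue), .2 (green)
    off={"top":(4,0),"side":(-1.0,0)}[c]
    for th,col in((0,(0,0,255)),(.15,(255,0,0))):
        P=proj(c,M(Q,[lev(th,60,0),lev(th,60,75)])); print(c,th,np.degrees(np.arctan2(*(P[1]-P[0])[::-1])).round(1))
        cv2.polylines(o[-1],[np.int32((P+off-[x,y])*5+2)],0,col,1)
a,b=o
cv2.imwrite("pics/f.png",np.hstack([cv2.resize(a[220:420,80:360],None,fx=1.4,fy=1.4,interpolation=cv2.INTER_CUBIC),cv2.resize(b[90:290,130:330],None,fx=1.4,fy=1.4,interpolation=cv2.INTER_CUBIC)]))
E
```

```text
t 15.95 tcp [414.4 120.1 238.1] man [-197.9  103.2  238.1] F [ 1.4 -1.  -0.5] w 59.6 zdir 9.83 xax [ 0.002  0.    -1.   ]
[(array([254. , 248.5]), 0.55)]
top 0 169.7
top 0.15 162.1
[(array([277.2, 174.9]), 0.57)]
side 0 -116.3
side 0.15 -129.6
```

View pics/f.png

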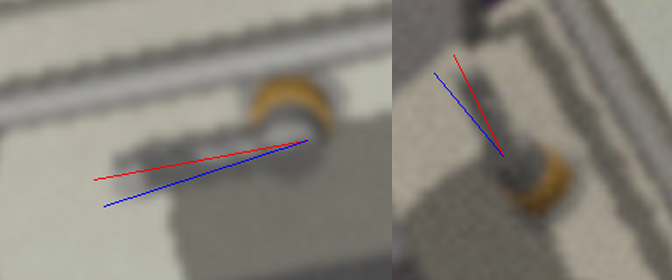

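The lever is now parallel to the zero-angle line and to the pipe, and the push met a firm stop, so it is shut. Next I'll locate the cup precisely by fitting its silhouette.

```bash
python3 - <<'E'
from h import *
a=np.linspace(0,2*np.pi,60)
def sil(c,x,y):
    P=np.vstack([np.c_[x+r*np.cos(a),y+r*np.sin(a),0*a+z] for r,z in((23,98),(24,168))])
    m=np.zeros((1600,2560),np.uint8);cv2.fillConvexPoly(m,cv2.convexHull(np.int32(proj(c,P)*4+2)),1);return cv2.resize(m*255,(640,400),interpolation=cv2.INTER_AREA)/255.
w0=M(Q,(45,60,0))[0];print("model",w0)
mk={}
for c in("top","side"):
    cams.camera(c); e=proj(c,[[w0[0],w0[1],133]])[0]
    ds=[d for d in cams.cut_out("cup_center",c) if np.hypot(d["box"][0]+d["box"][2]/2-e[0],d["box"][1]+d["box"][3]/2-e[1])<15]
    mk[c]=ds[0]["mask"].astype(float);print(c,len(ds),ds[0]["confidence"],ds[0]["box"])
    b=max((((2*(s:=sil(c,w0[0]+i,w0[1]+j))*mk[c]).sum()/(s.sum()+mk[c].sum())),i,j) for i in range(-14,15,2) for j in range(-14,15,2));print(c,b)
b=max((sum((2*(s:=sil(c,w0[0]+i,w0[1]+j))*mk[c]).sum()/(s.sum()+mk[c].sum()) for c in mk),i,j) for i in range(-12,13,2) for j in range(-12,13,2));print(b)
E
```

```text
model [661.10037357 118.64829172   0.        ]
top 1 0.96 [248.0, 183.3, 26.3, 22.5]
top (np.float64(0.9504494504298618), 0, -2)
side 1 0.86 [310.6, 148.6, 19.7, 24.6]
side (np.float64(0.9672280555991234), 2, 2)
(np.float64(1.8829013917717052), 0, -2)
```

```bash
python3 -c "
from h import *
plan([(-150,95,262),(45,59,262),(45,59,180),(45,59,130)],[0]*4,[3,7,4,6])"
```

```text
1 [-0.0085, -0.0027, 0.0156, 0.0]
2 [-0.0085, -0.0027, 0.0156, 0.0]
3 [-0.0085, -0.0027, 0.0156, 0.0]
4 [-0.0, -0.0052, 0.0279, 0.0]
5 [-0.0, -0.0052, 0.0279, 0.0]
6 [-0.0, -0.0052, 0.0279, 0.0]
7 [-0.0, -0.0052, 0.0279, 0.0]
8 [-0.0, -0.0052, 0.0279, 0.0]
9 [-0.0, -0.0052, 0.0279, 0.0]
10 [-0.0, -0.0052, 0.0279, 0.0]
11 [0.0205, 0.0, 0.0, 0.0]
12 [0.0205, 0.0, 0.0, 0.0]
13 [0.0205, 0.0, 0.0, 0.0]
14 [0.0205, 0.0, 0.0, 0.0]
15 [0.0083, 0.0, 0.0, 0.0]
16 [0.0083, 0.0, 0.0, 0.0]
17 [0.0083, 0.0, 0.0, 0.0]
18 [0.0083, 0.0, 0.0, 0.0]
19 [0.0083, 0.0, 0.0, 0.0]
20 [0.0083, 0.0, 0.0, 0.0]
end world [661.3 117.7 130. ]
```

send_rows:
  steps:
    - [1,-0.0085,-0.0027,0.0156,0]
    - [1,-0.0085,-0.0027,0.0156,0]
    - [1,-0.0085,-0.0027,0.0156,0]
    - [1,0,-0.0052,0.0279,0]
    - [1,0,-0.0052,0.0279,0]
    - [1,0,-0.0052,0.0279,0]
    - [1,0,-0.0052,0.0279,0]
    - [1,0,-0.0052,0.0279,0]
    - [1,0,-0.0052,0.0279,0]
    - [1,0,-0.0052,0.0279,0]

```text
t: 17.35
tcp_pos: [662.7, 117.6, 261.7]
ee_rot: [-0.135, 1.567, 0.134]
ft_force: [1.2, -0.2, 0.5]
width: 85.6
```

```bash
python3 -c "
from h import *
state()
plan([(45,59,130)],[0],[9])"
```

```text
t 17.35 tcp [662.7 117.6 261.7] man [ 46.4  58.7 261.7] F [ 1.2 -0.2  0.5] w 85.6 zdir 9.82 xax [-0.001 -0.    -1.   ]
1 [0.0146, 0.0, -0.0001, 0.0]
2 [0.0146, 0.0, -0.0001, 0.0]
3 [0.0146, 0.0, -0.0001, 0.0]
4 [0.0146, 0.0, -0.0001, 0.0]
5 [0.0146, 0.0, -0.0001, 0.0]
6 [0.0146, 0.0, -0.0001, 0.0]
7 [0.0146, 0.0, -0.0001, 0.0]
8 [0.0146, 0.0, -0.0001, 0.0]
9 [0.0146, 0.0, -0.0001, 0.0]
end world [661.3 117.7 130. ]
```

send_rows:
  steps:
    - [1,0.0146,0,0,0]
    - [1,0.0146,0,0,0]
    - [1,0.0146,0,0,0]
    - [1,0.0146,0,0,0]
    - [1,0.0146,0,0,0]
    - [1,0.0146,0,0,0]
    - [1,0.0146,0,0,0]
    - [1,0.0146,0,0,0]
    - [1,0.0146,0,-0.001,0]
    - [1,0,0,0,0]

```text
t: 18.35
tcp_pos: [659.1, 117.3, 127.7]
ee_rot: [-0.135, 1.572, 0.134]
ft_force: [-0.4, -0.1, 0.1]
width: 85.0
```

send_rows:
  steps:
    - [0.85,0,0,0,0]
    - [0.75,0,0,0,0]
    - [0.65,0,0,0,0]
    - [0.6,0,0,0,0]
    - [0.55,0,0,0,0]
    - [0.5,0,0,0,0]
    - [0.4,0,0,0,0]
    - [0.3,0,0,0,0]
    - [0.3,0,0,0,0]
    - [0.3,0,0,0,0]

```text
t: 19.35
tcp_pos: [660.9, 117.5, 132.0]
ee_rot: [-0.135, 1.565, 0.135]
ft_force: [0.4, -0.3, 5.6]
width: 46.4
```

```bash
python3 -c "
from h import *
state()"
```

```text
t 19.35 tcp [660.9 117.5 132. ] man [ 44.6  58.9 132. ] F [ 0.4 -0.3  5.6] w 46.4 zdir 9.82 xax [ 0.002  0.    -1.   ]
```

send_rows:
  steps:
    - [0.3,-0.003,0,0,0]
    - [0.3,-0.006,0,0,0]
    - [0.3,-0.008,0,0,0]
    - [0.3,-0.012,0,0,0]
    - [0.3,-0.015,0,0,0]
    - [0.3,-0.018,0,0,0]
    - [0.3,-0.018,0,0,0]
    - [0.3,-0.018,0,0,0]
    - [0.3,-0.012,0,0,0]
    - [0.3,0,0,0,0]

```text
t: 20.35
tcp_pos: [661.1, 117.6, 244.4]
ee_rot: [-0.134, 1.562, 0.135]
ft_force: [-0.2, -0.1, -0.5]
width: 46.4
```

```bash
python3 -c "
from h import *
state()
plan([(432,-307,241)],[0],[16],False)
im=cams.camera('side');cv2.imwrite('pics/g.png',cv2.resize(im[80:300,200:440],None,fx=2.5,fy=2.5))"
```

```text
t 20.35 tcp [661.1 117.6 244.4] man [ 44.9  58.9 244.4] F [-0.2 -0.1 -0.5] w 46.4 zdir 9.82 xax [ 0.005  0.    -1.   ]
1 [0.0001, -0.0237, -0.0186, 0.0]
2 [0.0001, -0.0237, -0.0186, 0.0]
3 [0.0001, -0.0237, -0.0186, 0.0]
4 [0.0001, -0.0237, -0.0186, 0.0]
5 [0.0001, -0.0237, -0.0186, 0.0]
6 [0.0001, -0.0237, -0.0186, 0.0]
7 [0.0001, -0.0237, -0.0186, 0.0]
8 [0.0001, -0.0237, -0.0186, 0.0]
9 [0.0001, -0.0237, -0.0186, 0.0]
10 [0.0001, -0.0237, -0.0186, 0.0]
11 [0.0001, -0.0237, -0.0186, 0.0]
12 [0.0001, -0.0237, -0.0186, 0.0]
13 [0.0001, -0.0237, -0.0186, 0.0]
14 [0.0001, -0.0237, -0.0186, 0.0]
15 [0.0001, -0.0237, -0.0186, 0.0]
16 [0.0001, -0.0237, -0.0186, 0.0]
end world [ 432. -307.  241.]
```

View pics/g.png

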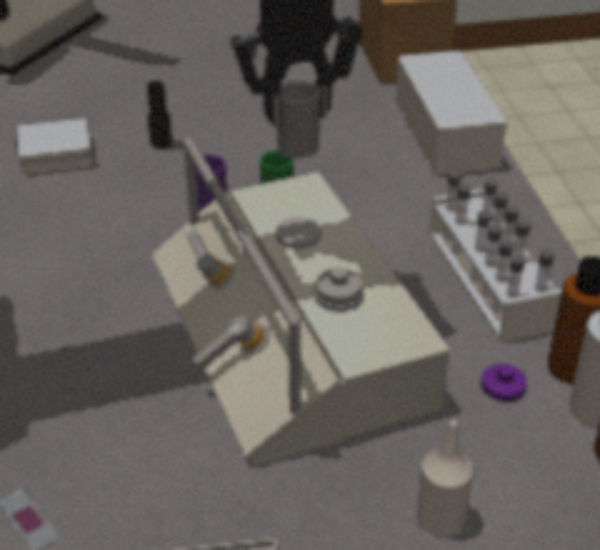

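The cup is lifted upright in the gripper at (300,115), the left lever lies across the slope, and the right lever and cap are unchanged. I'm carrying it to the tray.

send_rows:
  steps:
    - [0.3,0,-0.008,-0.0063,0]
    - [0.3,0,-0.016,-0.0126,0]
    - [0.3,0,-0.0237,-0.0186,0]
    - [0.3,0,-0.0237,-0.0186,0]
    - [0.3,0,-0.0237,-0.0186,0]
    - [0.3,0,-0.0237,-0.0186,0]
    - [0.3,0,-0.0237,-0.0186,0]
    - [0.3,0,-0.0237,-0.0186,0]
    - [0.3,0,-0.0237,-0.0186,0]
    - [0.3,0,-0.0237,-0.0186,0]

```text
t: 21.4
tcp_pos: [530.0, -122.9, 239.8]
ee_rot: [-0.134, 1.569, 0.135]
ft_force: [-0.7, -1.4, -1.7]
width: 46.2
```

send_rows:
  steps:
    - [0.3,0,-0.0237,-0.0186,0]
    - [0.3,0,-0.0237,-0.0186,0]
    - [0.3,0,-0.0237,-0.0186,0]
    - [0.3,0,-0.0237,-0.0186,0]
    - [0.3,0,-0.0237,-0.0186,0]
    - [0.3,0,-0.0237,-0.0186,0]
    - [0.3,0,-0.016,-0.0126,0]
    - [0.3,0,-0.008,-0.0063,0]
    - [0.3,0,0,0,0]
    - [0.3,0,0,0,0]

```text
t: 22.4
tcp_pos: [431.4, -307.0, 240.7]
ee_rot: [-0.134, 1.567, 0.135]
ft_force: [-0.0, 0.5, -1.6]
width: 46.2
```

```bash
python3 - <<'E'
from h import *
state()
im=cams.camera("side")
for n in("tray","jar"):
    d=cams.spot_point(n,"side")[0];print(n,d["confidence"],ray("side",[d["uv"]],0 if n=="tray" else 3))
E
```

```text
t 22.4 tcp [ 431.4 -307.   240.7] man [-253.4 -320.7  240.7] F [-0.   0.5 -1.6] w 46.2 zdir 9.83 xax [-0.     0.001 -1.   ]
tray 0.56 [[ 470.99873653 -316.19729144    0.        ]]
jar 0.65 [[ 522.06033196 -353.7725515     3.        ]]
```

send_rows:
  steps:
    - [0.3,0.012,0,0,0]
    - [0.3,0.024,0,0,0]
    - [0.3,0.03,0,0,0]
    - [0.3,0.03,0,0,0]
    - [0.3,0.03,0,0,0]
    - [0.3,0.025,0,0,0]
    - [0.3,0.02,0,0,0]
    - [0.3,0.012,0,0,0]
    - [0.3,0.008,0,0,0]
    - [0.3,0.003,0,0,0]

```text
t: 23.55
tcp_pos: [431.4, -307.4, 46.6]
ee_rot: [-0.135, 1.567, 0.135]
ft_force: [0.2, -0.4, -1.4]
width: 46.0
```

send_rows:
  steps:
    - [0.3,0.001,0,0,0]
    - [0.3,0.001,0,0,0]
    - [0.3,0.001,0,0,0]
    - [0.3,0.001,0,0,0]
    - [0.3,0.001,0,0,0]
    - [0.3,0.001,0,0,0]
    - [0.3,0,0,0,0]
    - [0.3,0,0,0,0]
    - [0.3,0,0,0,0]
    - [0.3,0,0,0,0]

```text
t: 24.55
tcp_pos: [431.4, -307.7, 41.2]
ee_rot: [-0.135, 1.566, 0.134]
ft_force: [0.4, 0.3, -1.7]
width: 46.3
```

send_rows:
  steps:
    - [0.3,0.001,0,0,0]
    - [0.3,0.001,0,0,0]
    - [0.3,0.001,0,0,0]
    - [0.3,0,0,0,0]
    - [0.3,0,0,0,0]
    - [0.3,0,0,0,0]
    - [0.3,0,0,0,0]
    - [0.3,0,0,0,0]
    - [0.3,0,0,0,0]
    - [0.3,0,0,0,0]

```text
t: 25.55
tcp_pos: [431.4, -307.7, 38.1]
ee_rot: [-0.135, 1.567, 0.134]
ft_force: [0.3, -0.6, -2.2]
width: 46.1
```

send_rows:
  steps:
    - [0.3,0.0005,0,0,0]
    - [0.3,0.0005,0,0,0]
    - [0.3,0,0,0,0]
    - [0.3,0,0,0,0]
    - [0.3,0,0,0,0]
    - [0.3,0,0,0,0]
    - [0.3,0,0,0,0]
    - [0.3,0,0,0,0]
    - [0.3,0,0,0,0]
    - [0.3,0,0,0,0]

```text
t: 26.55
tcp_pos: [431.4, -307.7, 37.1]
ee_rot: [-0.135, 1.567, 0.134]
ft_force: [-0.1, 0.5, -1.4]
width: 46.1
```

send_rows:
  steps:
    - [0.3,0.0005,0,0,0]
    - [0.3,0.0005,0,0,0]
    - [0.3,0,0,0,0]
    - [0.3,0,0,0,0]
    - [0.3,0,0,0,0]
    - [0.3,0,0,0,0]
    - [0.3,0,0,0,0]
    - [0.3,0,0,0,0]
    - [0.3,0,0,0,0]
    - [0.3,0,0,0,0]

```text
t: 27.55
tcp_pos: [431.5, -307.9, 37.0]
ee_rot: [-0.135, 1.566, 0.134]
ft_force: [-1.9, 2.0, 4.9]
width: 46.0
```

send_rows:
  steps:
    - [0.3,0.0005,0,0,0]
    - [0.3,0.0005,0,0,0]
    - [0.3,0,0,0,0]
    - [0.3,0,0,0,0]
    - [0.3,0,0,0,0]
    - [0.3,0,0,0,0]
    - [0.3,0,0,0,0]
    - [0.3,0,0,0,0]
    - [0.3,0,0,0,0]
    - [0.3,0,0,0,0]

```text
t: 28.55
tcp_pos: [431.7, -308.0, 36.9]
ee_rot: [-0.135, 1.566, 0.134]
ft_force: [-4.2, 3.3, 12.0]
width: 46.1
```

The cup is down on the tray floor. I'll relieve the press by 1 mm and open slowly.

send_rows:
  steps:
    - [0.3,-0.001,0,0,0]
    - [0.3,0,0,0,0]
    - [0.5,0,0,0,0]
    - [0.56,0,0,0,0]
    - [0.6,0,0,0,0]
    - [0.65,0,0,0,0]
    - [0.7,0,0,0,0]
    - [0.78,0,0,0,0]
    - [0.85,0,0,0,0]
    - [0.85,0,0,0,0]

```text
t: 29.55
tcp_pos: [431.4, -307.7, 36.0]
ee_rot: [-0.135, 1.567, 0.135]
ft_force: [0.3, -1.0, 0.9]
width: 72.4
```

send_rows:
  steps:
    - [0.85,-0.005,0,0,0]
    - [0.85,-0.01,0,0,0]
    - [0.85,-0.02,0,0,0]
    - [0.85,-0.03,0,0,0]
    - [0.85,-0.03,0,0,0]
    - [0.85,-0.03,0,0,0]
    - [0.85,-0.04,0,0,0]
    - [0.85,-0.03,0,0,0]
    - [0.85,-0.02,0,0,0]
    - [0.85,0,0,0,0]

```text
t: 30.55
tcp_pos: [432.2, -308.3, 255.7]
ee_rot: [-0.139, 1.561, 0.13]
ft_force: [0.0, -0.4, 0.7]
width: 72.6
```

```bash
python3 - <<'E'
from h import *
state()
a=cams.camera("top");b=cams.camera("side")
cv2.imwrite("pics/h.png",np.hstack([cv2.resize(a[140:340,200:500],None,fx=1.3,fy=1.3),cv2.resize(b[140:380,200:420],(390,260) and None,fx=1.8,fy=1.8)[:260]]) if 0 else cv2.resize(np.hstack([a[120:360,200:500],b[140:380,190:420]]),None,fx=1.5,fy=1.5,interpolation=cv2.INTER_CUBIC))
E
```

```text
t 30.55 tcp [ 432.2 -308.3  255.7] man [-252.8 -322.1  255.7] F [ 0.  -0.4  0.7] w 72.6 zdir 9.82 xax [ 0.006 -0.005 -1.   ]
```

View pics/h.png

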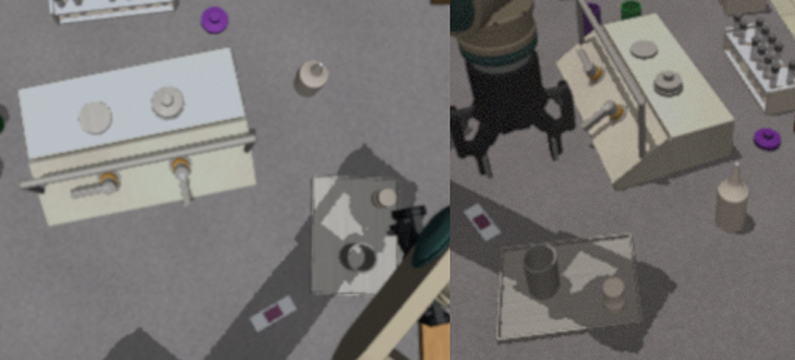

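The cup stands upright in the tray with the jar in its place. The left lever lies across the slope, the right lever and cap are as before, and the gripper is clear above. I'm handing in.

```bash
python3 -c "
from bench import manip
print(manip.job_done())"
```

```text
the job is handed in; nothing more can be done
None
```

I shut the left stopcock, then lifted the cup off the left station and set it upright in the tray, and handed the job in at about 31 s of the 61 s allowed.

- **Stopcock:** The moves allowed no tilt, so I kept the tool vertical and well in front of the pipe, and pushed the lever with the back of the partly open finger. My first push may have left it slightly short, as the finger's sloped part seemed to bear on the lever's edge. I pushed again about 8 mm higher, until the lever met a firm stop with 16 N showing on the tool. In a close view it then lay parallel to the zero-angle line. That view is good to a few hundredths of a rad, and I had no direct reading of the angle.
- **Cup:** It went down near tray x = -35 mm. The contact force reached 12 N, so I eased off 1 mm before opening the fingers and moving straight up.
- **Last pictures:** They show the cup upright in the tray, with the jar and dropper standing where they were. The right stopcock is still open and the cap is still on its station. The gripper is about 250 mm up, touching nothing.

In the last wide top view the lever looked 0 to 4 degrees off the pipe's line, depending on where I read it. I trusted the close view and the firm stop over that.

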